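# Chase a glued-up leg thread with a tap and torque T-handle

## Robot

A 6-joint arm with a two-finger parallel gripper is mounted at the origin on the work surface. World frame = base frame: x ahead of the robot, y to its left, z up, the work surface at z = 0. Lengths are in m, angles in rad, forces in N, time in s.
With the tool pointing down it reaches from about 0.35 to 0.925 m from the base axis. Payload 6.4 kg.
Tool frame: the origin (TCP) lies between the finger pads; the fingertips stand 22 mm ahead of it and the grasp point (between the pads) lies 3 mm ahead of it; z points along the fingers, y is the direction in which the jaws open and shut (so a half turn about z gives the same grasp; the last joint's range is limited). The gripper opens to 94 mm and grips with 3 to 60 N. Pads are 16 mm wide; open, the fingers measure 119 mm over their backs; the gripper's body (75 mm by 177 mm) begins 78 mm behind the grasp point.
Start: joints at [-1.361, 0.245, 1.558, -0, 1.339, -0.174], TCP at [0.243, -0.603, 0.227] pointing down, gripper open.
Joint ranges: [-3.13, 3.13], [-1.02, 2.26], [0.13, 2.54], [-0.95, 4.09], [0.21, 2.88], [-2.74, 2.74]. Speed limits (rad/s): [2.57, 2.57, 3.14, 3.14, 3.14, 3.14].

## Interface

Orientations are given as a rotation vector (axis times angle).
In Python, from station import robot gives the robot as it stands.
- The arm moves only by the tool step_arm, never from a script. Its argument "motion" is text: rows parted by semicolons, each of 5 numbers parted by spaces: the finger opening in cm, from 0 to 9.4, then the shift along the world's x, y, z in cm, then the turn about the world's z in units of 6 degrees (1.0 is 6 degrees). A call has 1 to 10 rows; each row shifts and turns the pose as measured when the row begins; what a row does not reach is not made up. A row lasts 1/12 s, in which the tool goes at most 41.7 mm and 7.16 degrees, less where a joint would pass 70% of its speed; a pose out of reach is approached as far as the arm can. A call with a gripper value outside its range is refused whole. The fingers move at their own pace and stop on an object; "squeeze" is the grip in N (left out, the last holds). Time passes only in rows, so rows that do not move let the fingers close. It gives the time, the measured TCP pose, the force and the opening at its end, in the units of the state.
- robot.state(): the state, without advancing time (a new reading comes with each control period).
- robot.camera(name): name is "side" or "top"; returns the picture (400x640x3 uint8, red, green, blue); there is no depth.
- robot.get_calibration(name): a dict with "fx", "fy", "cx", "cy" (pixels), "R" (3x3) and "t" (3): a world point X has camera coordinates R X + t. Camera axes: x right, y down, z forward; pixel columns grow to the right and rows downward; lengths in m; the calibration is good to about 2 mm. A picture is of the moment at which its call begins. get_calibration takes no time and is no camera call.
- robot.hand_in(): hands the job in, once; it reports no verdict.
Trained networks look in the newest picture that a camera, given by its name, has taken for a name from the list of things; names that differ only in an ending like _2 or _b are one class to them, and where a whole thing is asked for, a point or a joint stands for the part that bears it (a point fixed in the world has none). Each returns a list of dicts, best first, with "score" (0 to 1); they miss things now and then, are a little off and sometimes report something else, mostly with a low value. They report only what shows in the picture. A call takes as long as a camera call.
- robot.regions_of(camera, name): "region" (400x640 bool, what is visible of it).
- robot.place_of(camera, name): "xyz" ([x, y, z] in m, in world coordinates, good to about 4 mm: a listed point, or the origin of a listed thing).
The state is a dict: "t": time; "qpos": joint angles; "dq": joint speeds; "effort": joint torques, N m; "tool_pos": TCP position; "ee_rot": TCP orientation; "force": force on the tool from outside, world axes, zero at the start; "ft_torque": the same for the moment, N m; "opening": opening from 0.0 (shut) to 1.0 (fully open).
Only numpy, scipy, OpenCV 4.12 (cv2) and the standard library are available. Lean on these libraries where they do the work, as an engineer would, in place of code of your own. Each camera call takes 0.05 s, during which the arm holds its last target. There are 200 camera calls.

## Task

Take the T-handle out of the tool block and set it fully onto the square of the tap standing in the beech block in the vice, then clear the old glue from the thread by turning clockwise half a turn forward and a quarter turn back, repeating until you feel the tap come up firm on the bottom of the hole. Nip it against the bottom to about 0.5 N m, never past the red mark at 0.8 N m either way, then let go and leave the handle standing on the tap; leave the other things on the bench alone.

Things in the scene. Friction and masses are not known exactly. Their poses are not given: they have to be found in the camera images.
- wrench: Loose T-handle, 0.32 kg, 99 mm tall, upright in the tool block. Origin: centre of the socket's mouth, its lowest point; z up the shaft. Socket: 30 mm square, 28 mm high, with a square hole 18 mm wide and 20 mm deep open below, sides along x and y. Then a 14 mm shaft, a white scale disc 46 mm wide 50 to 53 mm up, and on top the black and red cross grip, 110 mm along x, 18 mm wide, 75 to 99 mm up.
- grip (a point): Centre of the T-handle's cross grip, 87 mm above the wrench origin; x along the grip's length. The grip is the place to hold: fingers down either side of it, closing across its 18 mm width.
- scale (a joint): Torque scale of the T-handle: twist (rad) of the grip against the socket, positive when the grip is turned clockwise seen from above (forward); spring of 2.5 N m per rad: 0.16 is 0.4 N m, 0.32 (red mark) is 0.8 N m. Clearing thread takes about 0.15 N m (0.06), going back over cleared thread almost nothing; the bottom of the hole is a hard stop.
- tap_square (a point): Centre of the top of the tap's driving square, 167 mm above the bench at the start; z up, x and y square to its flats. The square is 16 mm wide (13 mm for the top 2.5 mm, a lead-in) and 22.5 mm high, on the tap's vertical axis. With the T-handle fully on, the wrench origin is 20 mm below this point. The tap cannot leave the hole; it sinks 4 mm per turn. The socket plays 0.13 rad either way.
- tap (a joint): How far the tap is turned back (rad) from the farthest it has been: 0 while it is at its deepest (also at the start), negative when turned back; a quarter turn back is -1.57. The tap's own angle, clockwise seen from above (forward, into the hole), is joint thread plus joint tap.
- thread (a joint): Farthest forward angle the tap has reached (rad, clockwise seen from above), so how far the thread is cleared: 0 at the start, half a turn is 3.14; it never falls. The hole is blind and its depth differs from block to block: the tap meets the bottom somewhere between 5.4 and 6.2 rad.
- vise: Blue bench vice, fixed to the bench, with the beech block (66 by 90 mm, top 115 mm high) in its jaws; origin under the tap's axis at bench height. Jaws 100 mm wide along y; screw with cross bar to its -x, 50 mm high, reaching 135 mm from the origin.
- rack: Plywood tool block, fixed, 110 by 130 by 45 mm high; origin under the centre of the square recess (32 mm wide, floor 15 mm above the bench) that holds the T-handle. Two short tool ends stand at its corners, up to 28 mm above its top.
- stub_a: Beech stub standing on end, 38 mm wide, 75 mm high, bystander; origin under its centre.
- stub_b: Another such beech stub, bystander; origin under its centre.
- wax_tin: Yellow tin, 62 mm wide, 45 mm high, bystander; origin under its centre.

How it is judged:
By the outcome, as a careful person would: the job done as asked, in the order asked, and still so for the second after the job is handed in, with the robot touching nothing.
It also fails if it takes over 72 s, if anything falls off the work surface, if the arm or the gripper's body presses on something with over 40 N, if the wrist force passes 120 N, or if a joint passes its speed limit or range.

## Working session

There is one attempt and no reset: what is moved stays moved. The work goes in short steps, Python scripts to look and compute and a tool call to move; the robot and the scene stay as the last step left them, time stands still between calls to the robot, and variables do not carry over. Pictures are saved under pics/ and viewed, about 8 in all and at most 12, crops included, and the job is handed in when it is done.

Besides the shell and the picture viewer there is one more tool, called after "Call:" by a JSON object that holds its "fn" and its "kwargs". step_arm: Moves the arm, as the interface text tells. Its arguments: {"type":"object","properties":{"motion":{"type":"string"},"squeeze":{"type":"number"}},"required":["motion"]}

```bash
mkdir -p pics; ls; cat > h.py <<'E'
import numpy as np,cv2
from station import robot
def proj(c,X):
    k=robot.get_calibration(c);p=np.array(k["R"])@np.array(X)+np.array(k["t"]);return np.array([k["fx"]*p[0]/p[2]+k["cx"],k["fy"]*p[1]/p[2]+k["cy"]])
def unproj(c,uv,z):
    k=robot.get_calibration(c);R=np.array(k["R"]);t=np.array(k["t"])
    d=R.T@np.array([(uv[0]-k["cx"])/k["fx"],(uv[1]-k["cy"])/k["fy"],1]);o=-R.T@t
    return o+d*(z-o[2])/d[2]
E
python3 - <<'E'
from h import *
ims=[]
for c in("side","top"):
    im=robot.camera(c);cv2.imwrite(f"pics/{c}0.png",im[:,:,::-1]);ims.append(im)
    for n in["wrench","grip","tap_square","vise","rack","stub_a","wax_tin"]:
        for d in robot.place_of(c,n)[:2]: print(c,n,round(d["score"],2),np.round(d["xyz"],3))
    k=robot.get_calibration(c);print(c,"cam pos",np.round(-np.array(k["R"]).T@np.array(k["t"]),3),k["fx"])
print(robot.state())
E
```

```text
pics
side wrench 0.69 [0.525 0.126 0.014]
side wrench 0.36 [ 0.526 -0.375  0.001]
side grip 0.55 [0.527 0.123 0.103]
side grip 0.48 [0.522 0.127 0.016]
side tap_square 0.43 [ 0.611 -0.123  0.168]
side vise 0.56 [ 0.611 -0.126  0.003]
side rack 0.85 [0.527 0.127 0.001]
side stub_a 0.93 [ 0.553  0.352 -0.002]
side stub_a 0.73 [ 0.526 -0.373  0.005]
side wax_tin 0.94 [ 0.779  0.003 -0.002]
side cam pos [0.6   0.849 0.88 ] 466.35666397810985
top wrench 0.72 [0.526 0.125 0.02 ]
top grip 0.7 [0.528 0.124 0.105]
top tap_square 0.6 [ 0.603 -0.128  0.168]
top vise 0.97 [ 0.609 -0.124 -0.001]
top rack 0.88 [ 0.523  0.126 -0.   ]
top stub_a 0.84 [ 0.524 -0.376  0.002]
top stub_a 0.68 [ 0.554  0.354 -0.004]
top wax_tin 0.58 [ 0.772  0.006 -0.002]
top cam pos [ 0.529 -0.014  0.971] 366.65122188656454
{'t': 0.8, 'qpos': array([-1.36107371e+00,  2.45056755e-01,  1.55778546e+00, -3.08791253e-05,
        1.33872421e+00, -1.74131445e-01]), 'dq': array([-0.00123231,  0.00104958, -0.00029732, -0.00115467,  0.00025721,
       -0.00035295]), 'effort': array([-1.11516441e-03, -4.15792215e+01, -3.14868343e+01,  6.84441626e-02,
        2.88010819e-02, -1.04286013e-05]), 'tool_pos': array([ 0.24340464, -0.60271833,  0.22749076]), 'ee_rot': array([ 3.08387983e+00,  5.99267453e-01, -4.64637395e-05]), 'force': array([0.40114801, 0.48707074, 0.85912938]), 'ft_torque': array([-0.00987224,  0.03475195, -0.00340679]), 'opening': 1.0003031429115323}
```

View pics/side0.png

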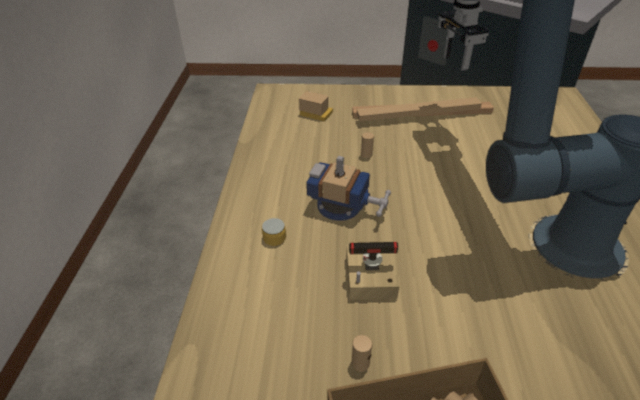

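View pics/top0.png

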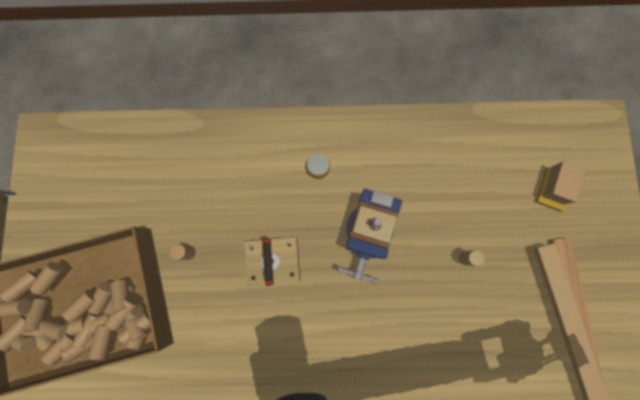

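```bash
python3 - <<'E'
from h import *
out=[]
for c in("top","side"):
    im=robot.camera(c)
    r=robot.regions_of(c,"grip")
    for n,z in(("grip",.114),("tap_square",.16)):
      for r in robot.regions_of(c,n)[:2]:
        m=r["region"]; 
        if m.sum()<5: continue
        v,u=np.nonzero(m);P=np.array([unproj(c,(a,b),z)[:2] for a,b in zip(u,v)])
        w=np.linalg.eigh(np.cov(P.T));d=w[1][:,1]
        print(c,n,round(r["score"],2),m.sum(),"cen",P.mean(0).round(4),"ang",np.degrees(np.arctan2(d[1],d[0])).round(1),"eig",np.sqrt(w[0]).round(4))
    for X in((.527,.126,.09),(.607,-.125,.15)):
        u,v=np.round(proj(c,X)).astype(int);a=im[v-23:v+23,u-31:u+31,::-1]
        out.append(cv2.resize(a,(400,297),interpolation=cv2.INTER_CUBIC)); print(c,"crop origin",u-31,v-23,"x6.45")
cv2.imwrite("pics/c1.png",np.vstack([np.hstack(out[:2]),np.hstack(out[2:])]))
E
```

```text
top grip 0.83 389 cen [0.5237 0.1221] ang -175.8 eig [0.0057 0.0294]
top crop origin 237 237 x6.45
top crop origin 345 199 x6.45
side grip 0.56 633 cen [0.5309 0.1396] ang -174.5 eig [0.0121 0.0304]
side crop origin 342 228 x6.45
side crop origin 310 140 x6.45
```

View pics/c1.png

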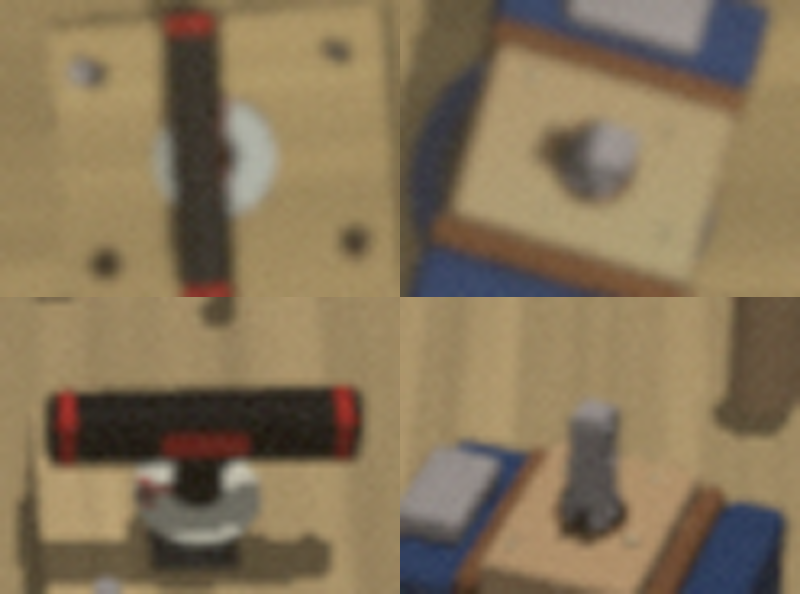

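```bash
python3 - <<'E'
from h import *
out=[]
for c in("top","side"):
    im=np.mean([robot.camera(c).astype(float) for _ in range(10)],0)
    u,v=np.round(proj(c,(.607,-.125,.155))).astype(int);a=im[v-12:v+12,u-12:u+12,::-1]
    a=np.clip((a-40)*1.4,0,255).astype(np.uint8)
    out.append(cv2.resize(a,(400,400),interpolation=cv2.INTER_LANCZOS4)); print(c,"crop origin",u-12,v-12)
cv2.imwrite("pics/c2.png",np.hstack(out))
for c in("top","side"):
  o=proj(c,(.607,-.125,.167));print(c,o,[np.round(proj(c,(.607+.008*np.cos(np.radians(a)),-.125+.008*np.sin(np.radians(a)),.167))-o,2) for a in (-17,73)])
E
```

```text
top crop origin 364 210
side crop origin 329 149
top [376.71336897 221.42262969] [array([ 0.92, -3.49]), array([-3.53, -0.99])]
side [340.80480128 157.65032374] [array([-2.95, -0.6 ]), array([-0.97,  1.75])]
```

View pics/c2.png

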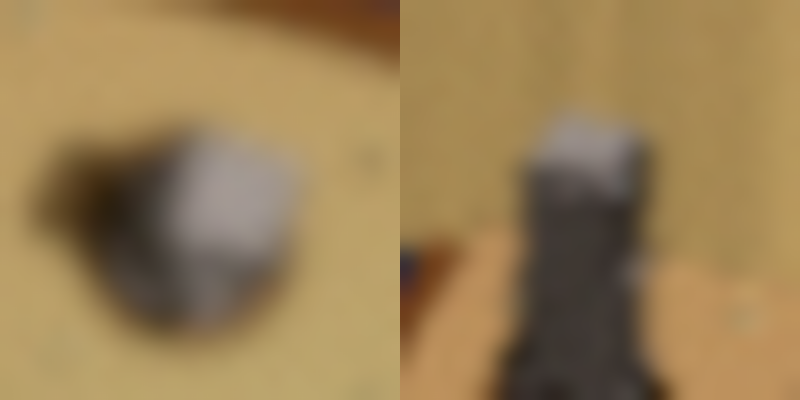

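```bash
python3 - <<'E'
from h import *
from scipy.optimize import minimize
for c in("top","side"):
    im=np.mean([robot.camera(c).astype(float) for _ in range(8)],0)
    u,v=np.round(proj(c,(.607,-.125,.165))).astype(int);a=im[v-8:v+8,u-8:u+8]
    blue=a[...,2]   # grey face is far bluer than wood and the dark flanks
    bl=cv2.resize(blue,(256,256),interpolation=cv2.INTER_CUBIC)
    for th in(105,115,125,135):
        m=(bl>th).astype(np.uint8);n,l,s,_=cv2.connectedComponentsWithStats(m)
        if n<2:continue
        i=1+np.argmax(s[1:,4]);y,x=np.nonzero(l==i)
        P=np.array([unproj(c,(u-8+(p+.5)/16-.5,v-8+(q+.5)/16-.5),.167)[:2] for p,q in zip(x,y)])*1000
        r=cv2.minAreaRect(P.astype(np.float32));print(c,th,P.mean(0).round(1),"area",len(P),np.round(r[1],1),"ang",round(r[2],1))
        # 4-fold moment angle
        Q=P-P.mean(0);z=Q[:,0]+1j*Q[:,1];print("   4fold",round(np.degrees(np.angle(-(z**4).sum()))/4,1))
    print("max",blue.max())
E
```

```text
Traceback (most recent call last):
  File "h.py", line 6, in unproj
    k=robot.get_calibration(c);R=np.array(k["R"]);t=np.array(k["t"])
ValueError: time passes only in moves, steps and waits
```

Call:
{"fn": "step_arm", "kwargs": {"motion": "9.4 0 4 3 0;9.4 0 4 3 0;9.4 2 3.5 1 0;9.4 2 3.5 0 0;9.4 2 3.5 0 0;9.4 2 3.5 0 0;9.4 2 3.5 0 0;9.4 2 3.5 0 0;9.4 2 3.5 0 0;9.4 2 3.5 0 0"}}

```text
t: 3.43
tool_pos: [0.4023, -0.2437, 0.2877]
ee_rot: [-3.083, -0.575, -0.004]
force: [0.8, -0.7, -0.1]
opening: 0.999
```

Call:
{"fn": "step_arm", "kwargs": {"motion": "9.4 1.24 3.68 0 1.15;9.4 1.24 3.68 0 1.15;9.4 1.24 3.68 0 1.15;9.4 1.24 3.68 0 1.15;9.4 1.24 3.68 0 1.15;9.4 1.24 3.68 0 1.15;9.4 1.24 3.68 0 1.15;9.4 1.24 3.68 0 1.15;9.4 1.24 3.68 0 1.15;9.4 1.24 3.68 0 1.15"}}

```text
t: 4.27
tool_pos: [0.5295, 0.1448, 0.2913]
ee_rot: [-2.168, -2.273, -0.012]
force: [0.4, -0.2, -0.3]
opening: 1.002
```

```bash
cat > h.py <<'E'
import numpy as np,cv2
from scipy.spatial.transform import Rotation as Ro
from station import robot
K={c:robot.get_calibration(c) for c in("top","side")}
def proj(c,X):
    k=K[c];p=np.array(k["R"])@np.array(X)+np.array(k["t"]);return np.array([k["fx"]*p[0]/p[2]+k["cx"],k["fy"]*p[1]/p[2]+k["cy"]])
def unproj(c,uv,z):
    k=K[c];R=np.array(k["R"]);t=np.array(k["t"])
    d=R.T@np.array([(uv[0]-k["cx"])/k["fx"],(uv[1]-k["cy"])/k["fy"],1]);o=-R.T@t
    return o+d*(z-o[2])/d[2]
def st():
    s=robot.state();R=Ro.from_rotvec(s["ee_rot"]).as_matrix()
    print("t",round(s["t"],2),"tcp",np.round(s["tool_pos"],4),"yaw",np.degrees(np.arctan2(R[1,0],R[0,0])).round(1),"tilt",np.round(R[:2,2],4),"q6",round(s["qpos"][5],3),"F",np.round(s["force"],1),"T",np.round(s["ft_torque"],3),"open",round(s["opening"]*94,1))
    return s
E
python3 - <<'E'
from h import *
st()
for c in("top","side"):
    im=np.mean([robot.camera(c).astype(float) for _ in range(4)],0)
    u,v=np.round(proj(c,(.607,-.125,.165))).astype(int);a=im[v-8:v+8,u-8:u+8]
    bl=cv2.resize(a[...,2],(256,256),interpolation=cv2.INTER_CUBIC);print(c,"max",bl.max().round())
    for f in(.65,.72,.8,.88):
        m=(bl>f*bl[100:156,100:156].max()).astype(np.uint8);n,l,s,_=cv2.connectedComponentsWithStats(m)
        if n<2:continue
        i=l[128,128] or 1+np.argmax(s[1:,4]);y,x=np.nonzero(l==i)
        P=np.array([unproj(c,(u-8+(p+.5)/16-.5,v-8+(q+.5)/16-.5),.167)[:2] for p,q in zip(x,y)])*1000
        r=cv2.minAreaRect(P.astype(np.float32));Q=P-P.mean(0);z=Q[:,0]+1j*Q[:,1]
        print(f,P.mean(0).round(1),"wh",np.round(r[1],1),"ang",round(r[2],1),"4fold",round(np.degrees(np.angle(-(z**4).sum()))/4,1))
E
```

```text
t 4.27 tcp [0.5295 0.1448 0.2913] yaw 92.7 tilt [0.005  0.0057] q6 0.01 F [ 0.4 -0.2 -0.3] T [-0.103 -0.121  0.038] open 94.2
top max 156.0
0.65 [ 609.3 -128.7] wh [35.2 35.1] ang 88.8 4fold 3.8
0.72 [ 610.8 -129.6] wh [35.2 35.1] ang 88.8 4fold 0.6
0.8 [ 608.2 -128.5] wh [16.8 17.6] ang 73.3 4fold -19.7
0.88 [ 607.7 -127.7] wh [12.4 13.6] ang 69.2 4fold -15.8
side max 105.0
0.65 [ 614.5 -119.9] wh [38.1 69.4] ang 2.0 4fold -27.5
0.72 [ 615.1 -119.8] wh [31.4 69.4] ang 2.0 4fold -30.4
0.8 [ 615.7 -119.6] wh [29.5 69.4] ang 1.9 4fold -31.3
0.88 [ 616.4 -120.7] wh [28.4 69.4] ang 1.9 4fold -30.1
```

Call:
{"fn": "step_arm", "kwargs": {"motion": "9.4 -0.05 -0.3 0 1.15;9.4 -0.05 -0.3 0 1.15;9.4 -0.05 -0.3 0 1.15;9.4 -0.05 -0.3 0 1.15;9.4 -0.05 -0.3 0 1.15;9.4 -0.05 -0.3 0 1.15;9.4 0 -0.2 -1 1.15;9.4 0 0 -1 1.15;9.4 0 0 -1 1.15;9.4 0 0 -1 1.15"}}

```text
t: 5.5
tool_pos: [0.5268, 0.1068, 0.2551]
ee_rot: [0.465, 3.103, 0.015]
force: [1.1, -0.7, -0.7]
opening: 1.002
```

Call:
{"fn": "step_arm", "kwargs": {"motion": "9.4 0 0 -1.5 1.15;9.4 0 0 -1 1.15;9.4 0 0 0 1.15;9.4 0 0 0 0;9.4 0 0 0 0"}}

```text
t: 5.92
tool_pos: [0.525, 0.1001, 0.2272]
ee_rot: [-0.109, 3.139, 0.017]
force: [-0.2, 0.0, 0.2]
opening: 1.0
```

```bash
python3 - <<'E'
from h import *
s=st()
out=[]
for c in("top","side"):
    im=robot.camera(c)
    for d in robot.place_of(c,"grip")[:1]+robot.place_of(c,"rack")[:1]: print(c,np.round(d["xyz"],4),round(d["score"],2))
    for p in((.526+.055,.128,.114),(.526-.055,.12,.114)): print(proj(c,p).round())
    u,v=np.round(proj(c,(.526,.125,.13))).astype(int);a=im[max(v-40,0):v+40,u-40:u+40,::-1]
    out.append(cv2.resize(a,(400,400),interpolation=cv2.INTER_CUBIC));print(u-40,v-40)
cv2.imwrite("pics/g.png",np.hstack(out))
E
```

```text
t 5.92 tcp [0.525  0.1001 0.2272] yaw -176.0 tilt [-0.0002  0.0109] q6 -1.672 F [-0.2  0.   0.2] T [ 0.047 -0.121  0.011] open 94.0
[266. 237.]
[269. 285.]
226 221
side [0.5265 0.122  0.1043] 0.7
side [ 0.5285  0.129  -0.0012] 0.97
[350. 244.]
[399. 243.]
335 199
```

View pics/g.png

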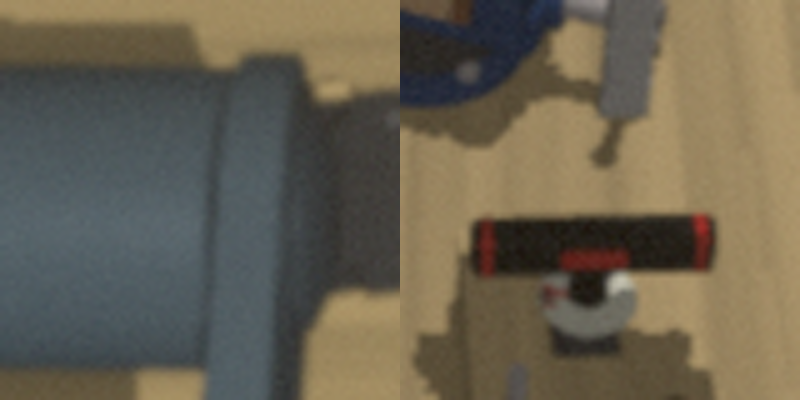

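Call:
{"fn": "step_arm", "kwargs": {"motion": "9.4 0 1 0 0;9.4 0.1 0.9 0 0;9.4 0 0.3 0 0;9.4 0 0 0 0;9.4 0 0 0 0"}}

```text
t: 6.63
tool_pos: [0.5268, 0.1265, 0.2285]
ee_rot: [-0.114, 3.137, 0.018]
force: [0.3, 0.0, 0.4]
opening: 1.001
```

```bash
python3 -c "
from h import *
st()"
```

```text
t 6.63 tcp [0.5268 0.1265 0.2285] yaw -175.8 tilt [0.0022 0.0113] q6 -1.626 F [0.3 0.  0.4] T [ 0.061 -0.176  0.019] open 94.1
```

Call:
{"fn": "step_arm", "kwargs": {"motion": "9.4 0 -0.1 -2.5 0;9.4 0 -0.1 -2.5 0;9.4 0 0 -2 0;9.4 0 0 -1.7 0;9.4 0 0 -1.2 0;9.4 0 0 -0.6 0;9.4 0 0 0 0;9.4 0 0 0 0"}}

```text
t: 7.3
tool_pos: [0.5277, 0.1252, 0.1214]
ee_rot: [-0.116, 3.132, 0.017]
force: [0.3, -0.3, 0.3]
opening: 1.001
```

```bash
python3 -c "
from h import *
st()"
```

```text
t 7.3 tcp [0.5277 0.1252 0.1214] yaw -175.8 tilt [0.0072 0.0108] q6 -1.632 F [ 0.3 -0.3  0.3] T [ 0.004 -0.113  0.   ] open 94.1
```

Call:
{"fn": "step_arm", "kwargs": {"motion": "9.4 -0.1 -0.1 -1 0;6 0 0 -0.6 0;3 0 0 0 0;0.5 0 0 0 0;0.5 0 0 0 0;0.5 0 0 0 0;0.5 0 0 0 0;0.5 0 0 0 0", "squeeze": 20}}

```text
t: 7.97
tool_pos: [0.5294, 0.1242, 0.1078]
ee_rot: [-0.116, 3.125, 0.016]
force: [-0.2, -0.0, 0.2]
opening: 0.538
```

```bash
python3 -c "
from h import *
st()"
```

```text
t 7.97 tcp [0.5294 0.1242 0.1078] yaw -175.8 tilt [0.0143 0.0109] q6 -1.634 F [-0.2 -0.   0.2] T [ 0.062 -0.149 -0.013] open 50.6
```

Call:
{"fn": "step_arm", "kwargs": {"motion": "0.5 -0.2 0 -0.2 0;0.5 0 0 0 0;0.5 0 0 0 0;0.5 0 0 0 0;0.5 0 0 0 0;0.5 0 0 0 0;0.5 0 0 0 0;0.5 0 0 0 0"}}

```text
t: 8.63
tool_pos: [0.5274, 0.1242, 0.1061]
ee_rot: [-0.116, 3.124, 0.016]
force: [-0.4, 0.4, -0.6]
opening: 0.19
```

```bash
python3 -c "
from h import *
st()"
```

```text
t 8.63 tcp [0.5274 0.1242 0.1061] yaw -175.8 tilt [0.0153 0.0109] q6 -1.634 F [-0.4  0.4 -0.6] T [ 0.054 -0.108  0.059] open 17.8
```

Call:
{"fn": "step_arm", "kwargs": {"motion": "0.5 0 0 0 0;0.5 0 0 0 0;0.5 0 0 0.8 0;0.5 0 0 1 0;0.5 0 0 1 0;0.5 0 0 1 0;0.5 0 0 1 0;0.5 0 0 0 0;0.5 0 0 0 0", "squeeze": 50}}

```text
t: 9.38
tool_pos: [0.5266, 0.1242, 0.1585]
ee_rot: [-0.116, 3.124, 0.016]
force: [-1.0, 0.3, -2.9]
opening: 0.187
```

```bash
python3 -c "
from h import *
st()"
```

```text
t 9.38 tcp [0.5266 0.1242 0.1585] yaw -175.8 tilt [0.0147 0.011 ] q6 -1.633 F [-1.   0.3 -2.9] T [ 0.117 -0.038  0.013] open 17.5
```

Call:
{"fn": "step_arm", "kwargs": {"motion": "0.5 0 0 2.5 0;0.5 0 0 3 0;0.5 0.3 -1 2.5 -0.4;0.5 0.8 -2 2 -0.5;0.5 0.9 -2.5 1 -0.5;0.5 0.9 -2.8 0.5 -0.5;0.5 0.9 -2.8 0 -0.5;0.5 0.9 -2.8 0 -0.5;0.5 0.9 -2.8 0 -0.5;0.5 0.8 -2 0 -0.3"}}

```text
t: 10.22
tool_pos: [0.5847, -0.0662, 0.2756]
ee_rot: [0.504, 3.097, 0.019]
force: [0.7, 0.7, -2.5]
opening: 0.189
```

```bash
python3 -c "
from h import *
st()"
```

```text
t 10.22 tcp [ 0.5847 -0.0662  0.2756] yaw 161.5 tilt [0.0058 0.0111] q6 -1.561 F [ 0.7  0.7 -2.5] T [ 0.008 -0.139 -0.011] open 17.7
```

Call:
{"fn": "step_arm", "kwargs": {"motion": "0.5 0.5 -1.2 0.5 0;0.5 0.5 -1.2 0 0;0.5 0.5 -1 0 0;0.5 0.3 -0.7 0 0;0.5 0.1 -0.3 0 0;0.5 0 0 0 0;0.5 0 0 0 0;0.5 0 0 0 0"}}

```text
t: 10.88
tool_pos: [0.6041, -0.1139, 0.2783]
ee_rot: [-0.503, -3.098, -0.022]
force: [-0.9, 1.1, -3.1]
opening: 0.187
```

```bash
python3 - <<'E'
from h import *
s=st()
out=[]
for c in("top","side"):
    im=robot.camera(c)
    for n in("grip","wrench","tap_square"):
        for d in robot.place_of(c,n)[:1]: print(c,n,np.round(d["xyz"],4),round(d["score"],2))
    u,v=np.round(proj(c,(.608,-.126,.2))).astype(int);a=im[v-40:v+40,u-40:u+40,::-1]
    out.append(cv2.resize(a,(400,400),interpolation=cv2.INTER_CUBIC));print(u-40,v-40)
cv2.imwrite("pics/t.png",np.hstack(out))
E
```

```text
t 10.88 tcp [ 0.6041 -0.1139  0.2783] yaw 161.6 tilt [-0.0004  0.014 ] q6 -1.627 F [-0.9  1.1 -3.1] T [ 0.001 -0.142 -0.03 ] open 17.6
top grip [ 0.6047 -0.1138  0.2788] 0.47
top wrench [7.735e-01 6.600e-03 5.000e-04] 0.75
top tap_square [ 0.7709  0.0032 -0.0012] 0.45
339 179
side wrench [ 0.6017 -0.1091  0.1848] 0.77
side tap_square [ 0.5996 -0.112   0.1879] 0.73
301 107
```

View pics/t.png

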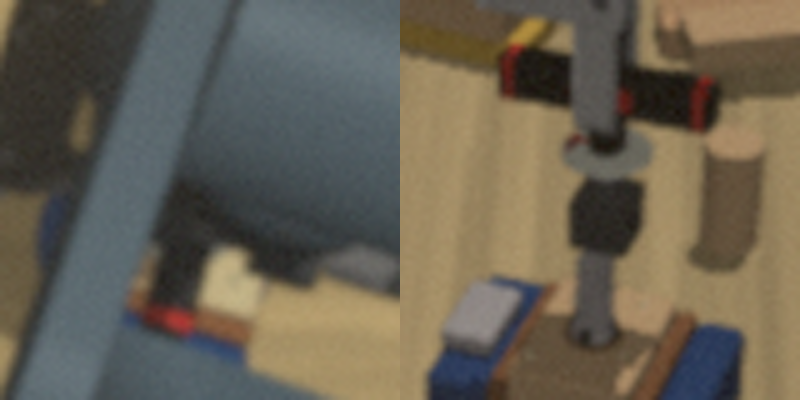

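Call:
{"fn": "step_arm", "kwargs": {"motion": "0.5 0.3 -0.6 0 0;0.5 0.3 -0.6 0 0;0.5 0 -0.1 0 0;0.5 0 0 0 0;0.5 0 0 0 0"}}

```text
t: 11.7
tool_pos: [0.6111, -0.1294, 0.2786]
ee_rot: [-0.505, -3.099, -0.021]
force: [-0.1, 0.4, -4.5]
opening: 0.188
```

```bash
python3 - <<'E'
from h import *
s=st()
im=np.mean([robot.camera("side").astype(float) for _ in range(3)],0).astype(np.uint8)
for n in("wrench","tap_square","grip"):
    for d in robot.place_of("side",n)[:2]: print(n,np.round(d["xyz"],4),round(d["score"],2))
u,v=np.round(proj("side",(.608,-.126,.18))).astype(int);a=im[v-30:v+30,u-30:u+30,::-1]
cv2.imwrite("pics/t2.png",cv2.resize(a,(600,600),interpolation=cv2.INTER_CUBIC));print(u-30,v-30)
for X in((.608,-.126,.167),(.608,-.126,.115)):print((proj("side",X)-(u-30,v-30))*10)
# expected columns of axis of wrench if mouth at given pos
for X in((.608,-.126,.187),(.608,-.126,.215),(.608,-.126,.262)):print((proj("side",X)-(u-30,v-30))*10)
E
```

```text
t 11.7 tcp [ 0.6111 -0.1294  0.2786] yaw 161.5 tilt [0.0003 0.0133] q6 -1.645 F [-0.1  0.4 -4.5] T [ 0.002 -0.141  0.015] open 17.6
wrench [ 0.6062 -0.1258  0.1872] 0.77
tap_square [ 0.6093 -0.1237  0.167 ] 0.42
grip [ 0.6107 -0.1314  0.278 ] 0.98
311 123
[294.24384301 344.12132992]
[290.98579809 502.97498102]
[295.54675144 280.59496179]
[297.41992383 189.26403121]
[300.70000348  29.33602515]
```

View pics/t2.png

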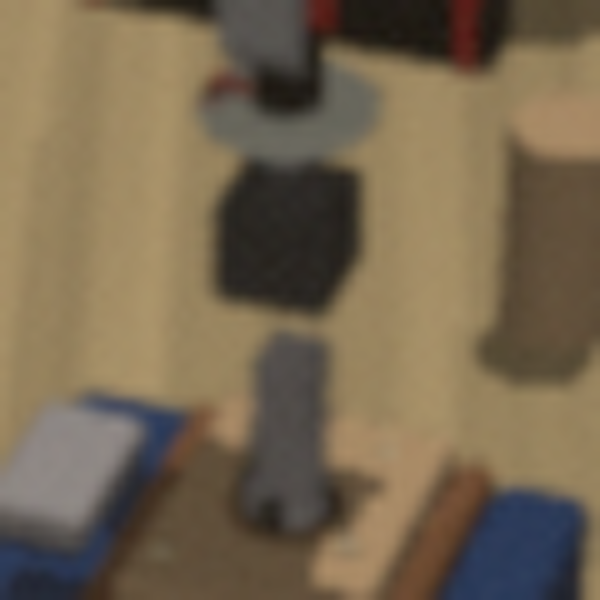

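Call:
{"fn": "step_arm", "kwargs": {"motion": "0.5 -0.13 0.17 0 0;0.5 0 0 -0.5 0;0.5 0 0 -0.7 0;0.5 0 0 -0.5 0;0.5 0 0 -0.2 0;0.5 0 0 -0.1 0;0.5 0 0 0 0"}}

```text
t: 12.58
tool_pos: [0.6091, -0.1263, 0.2559]
ee_rot: [-0.503, -3.098, -0.021]
force: [0.8, 0.5, -1.3]
opening: 0.189
```

```bash
python3 -c "
from h import *
st()"
```

```text
t 12.58 tcp [ 0.6091 -0.1263  0.2559] yaw 161.6 tilt [-0.0004  0.0136] q6 -1.643 F [ 0.8  0.5 -1.3] T [-0.025 -0.219  0.039] open 17.8
```

Call:
{"fn": "step_arm", "kwargs": {"motion": "0.5 0 0 -0.15 0;0.5 0 0 -0.15 0;0.5 0 0 -0.15 0;0.5 0 0 0 0"}}

```text
t: 12.92
tool_pos: [0.6103, -0.1268, 0.2558]
ee_rot: [0.503, 3.099, 0.019]
force: [-1.5, 0.2, -1.0]
opening: 0.187
```

```bash
python3 -c "
from h import *
st()"
```

```text
t 12.92 tcp [ 0.6103 -0.1268  0.2558] yaw 161.6 tilt [0.0039 0.0117] q6 -1.643 F [-1.5  0.2 -1. ] T [ 0.109  0.116 -0.071] open 17.6
```

Call:
{"fn": "step_arm", "kwargs": {"motion": "0.5 -0.15 0 0 0;0.5 -0.05 0 -0.2 0;0.5 0 0 -0.25 0;0.5 0 0 -0.25 0;0.5 0 0 0 0"}}

```text
t: 13.33
tool_pos: [0.6082, -0.1269, 0.2463]
ee_rot: [0.503, 3.098, 0.019]
force: [1.0, 0.3, -2.6]
opening: 0.186
```

```bash
python3 -c "
from h import *
st()"
```

```text
t 13.33 tcp [ 0.6082 -0.1269  0.2463] yaw 161.6 tilt [0.0047 0.0116] q6 -1.645 F [ 1.   0.3 -2.6] T [-0.042 -0.401  0.001] open 17.5
```

It's going on. Now push it the rest of the way.

Call:
{"fn": "step_arm", "kwargs": {"motion": "0.5 0 0 -0.25 0;0.5 0 0 -0.25 0;0.5 0 0 -0.25 0;0.5 0 0 -0.2 0;0.5 0 0 -0.2 0;0.5 0 0 -0.2 0"}}

```text
t: 13.83
tool_pos: [0.6102, -0.1278, 0.2379]
ee_rot: [0.502, 3.092, 0.017]
force: [-3.3, 1.2, 4.8]
opening: 0.188
```

```bash
python3 -c "
from h import *
st()"
```

```text
t 13.83 tcp [ 0.6102 -0.1278  0.2379] yaw 161.6 tilt [0.0105 0.0091] q6 -1.645 F [-3.3  1.2  4.8] T [0.283 0.725 0.005] open 17.7
```

Call:
{"fn": "step_arm", "kwargs": {"motion": "0.5 -0.1 0.05 0 0;0.5 0 0 0 0;0.5 0 0 0 -0.5;0.5 0 0 -0.01 -0.8;0.5 0 0 -0.01 -0.8;0.5 0 0 -0.01 -0.8;0.5 0 0 -0.01 -0.8;0.5 0 0 -0.01 -0.8", "squeeze": 60}}

```text
t: 14.5
tool_pos: [0.6085, -0.1283, 0.238]
ee_rot: [1.236, 2.877, 0.007]
force: [-1.9, -0.2, 0.4]
opening: 0.188
```

```bash
python3 -c "
from h import *
st()"
```

```text
t 14.5 tcp [ 0.6085 -0.1283  0.238 ] yaw 133.5 tilt [0.0111 0.    ] q6 -1.152 F [-1.9 -0.2  0.4] T [0.054 0.133 0.171] open 17.6
```

Call:
{"fn": "step_arm", "kwargs": {"motion": "0.5 0 0 -0.01 -1;0.5 0 0 -0.01 -1;0.5 0 0 -0.01 -1;0.5 0 0 -0.01 -1;0.5 0 0 -0.01 -1;0.5 0 0 -0.01 -1;0.5 0 0 -0.01 -1;0.5 0 0 -0.01 -1;0.5 0 0 -0.01 -1;0.5 0 0 -0.01 -1"}}

```text
t: 15.33
tool_pos: [0.607, -0.1281, 0.2373]
ee_rot: [2.557, 1.814, -0.007]
force: [-1.1, 0.6, 0.8]
opening: 0.185
```

```bash
python3 -c "
from h import *
st()"
```

```text
t 15.33 tcp [ 0.607  -0.1281  0.2373] yaw 70.7 tilt [ 0.0003 -0.008 ] q6 -0.049 F [-1.1  0.6  0.8] T [0.119 0.208 0.12 ] open 17.4
```

Call:
{"fn": "step_arm", "kwargs": {"motion": "0.5 0 0 -0.01 -1;0.5 0 0 -0.01 -1;0.5 0 0 -0.01 -1;0.5 0 0 -0.01 -1;0.5 0 0 -0.01 -1;0.5 0 0 -0.01 -1;0.5 0 0 -0.01 -1;0.5 0 0 -0.01 -1;0.5 0 0 -0.01 -1;0.5 0 0 -0.01 -1"}}

```text
t: 16.17
tool_pos: [0.606, -0.1267, 0.2366]
ee_rot: [3.134, 0.217, -0.014]
force: [-0.5, -0.7, -1.2]
opening: 0.189
```

Call:
{"fn": "step_arm", "kwargs": {"motion": "0.5 0 0 -0.01 -1;0.5 0 0 -0.01 -1;0.5 0 0 -0.01 -1;0.5 0 0 -0.01 -1;0.5 0 0 -0.01 -1;0.5 0 0 -0.01 -1;0.5 0 0 0 -0.4;0.5 0 0 0 0"}}

```text
t: 16.83
tool_pos: [0.6062, -0.1256, 0.2362]
ee_rot: [-3.013, 0.875, 0.014]
force: [-0.3, 0.3, -0.3]
opening: 0.188
```

```bash
python3 -c "
from h import *
st()"
```

```text
t 16.83 tcp [ 0.6062 -0.1256  0.2362] yaw -32.4 tilt [-0.0072  0.0065] q6 1.747 F [-0.3  0.3 -0.3] T [0.131 0.038 0.173] open 17.7
```

Call:
{"fn": "step_arm", "kwargs": {"motion": "0.5 0 0 0 -0.5;0.5 0 0 0 0;0.5 0 0 0 0.5;0.5 0 0 0.005 1;0.5 0 0 0.005 1;0.5 0 0 0.005 1;0.5 0 0 0.01 1;0.5 0 0 0.01 1;0.5 0 0 0.01 1;0.5 0 0 0.01 1"}}

```text
t: 17.67
tool_pos: [0.606, -0.1263, 0.2364]
ee_rot: [3.121, 0.348, -0.016]
force: [-0.6, -0.2, -0.5]
opening: 0.188
```

Call:
{"fn": "step_arm", "kwargs": {"motion": "0.5 0 0 0.01 1;0.5 0 0 0.01 1;0.5 0 0 0.01 1;0.5 0 0 0.01 1;0.5 0 0 0.01 1;0.5 0 0 0.01 1;0.5 0 0 0.01 1;0.5 0 0 0.01 1;0.5 0 0 0.01 1;0.5 0 0 0.01 0.5"}}

```text
t: 18.5
tool_pos: [0.6065, -0.1276, 0.2371]
ee_rot: [2.503, 1.885, -0.011]
force: [-0.1, -0.7, -0.9]
opening: 0.189
```

```bash
python3 -c "
from h import *
st()"
```

```text
t 18.5 tcp [ 0.6065 -0.1276  0.2371] yaw 74.0 tilt [-0.0008 -0.011 ] q6 -0.104 F [-0.1 -0.7 -0.9] T [-0.025 -0.058  0.027] open 17.8
```

Call:
{"fn": "step_arm", "kwargs": {"motion": "0.5 0 0 0 0.6;0.5 0 0 0 0.3;0.5 0 0 0 0;0.5 0 0 0 0"}}

```text
t: 18.83
tool_pos: [0.6067, -0.1279, 0.2372]
ee_rot: [2.397, 2.016, -0.01]
force: [0.9, 0.3, 0.2]
opening: 0.184
```

```bash
python3 -c "
from h import *
st()"
```

```text
t 18.83 tcp [ 0.6067 -0.1279  0.2372] yaw 80.1 tilt [ 0.0011 -0.0112] q6 -0.211 F [0.9 0.3 0.2] T [ 0.026 -0.01   0.032] open 17.3
```

Call:
{"fn": "step_arm", "kwargs": {"motion": "0.5 0 0 0 -0.6;0.5 0 0 0 -1;0.5 0 0 0 -1;0.5 0 0 -0.01 -1;0.5 0 0 -0.01 -1;0.5 0 0 -0.01 -1;0.5 0 0 -0.01 -1;0.5 0 0 -0.01 -1;0.5 0 0 0 -0.4;0.5 0 0 0 0"}}

```text
t: 19.67
tool_pos: [0.6061, -0.1274, 0.2368]
ee_rot: [3.032, 0.808, -0.018]
force: [-0.4, 0.5, 0.9]
opening: 0.186
```

Call:
{"fn": "step_arm", "kwargs": {"motion": "0.5 0 0 0 0;9.4 0 0 0 0;9.4 0 0 0 0;9.4 0 0 0 0;9.4 0 0 0 0;9.4 0 0 0 0;9.4 0 0 0 0"}}

```text
t: 20.25
tool_pos: [0.6066, -0.1278, 0.2372]
ee_rot: [3.029, 0.814, -0.016]
force: [-0.1, -0.1, -0.4]
opening: 0.575
```

```bash
python3 -c "
from h import *
st()"
```

```text
t 20.25 tcp [ 0.6066 -0.1278  0.2372] yaw 30.1 tilt [-0.0084 -0.0075] q6 0.662 F [-0.1 -0.1 -0.4] T [-0.005 -0.02  -0.016] open 54.0
```

Call:
{"fn": "step_arm", "kwargs": {"motion": "9.4 0 0 1 0;9.4 0 0 1.5 0;9.4 0 0 1.5 0;9.4 0 0 0.6 0.5;9.4 0 0 0 1.1;9.4 0 0 0 1.1;9.4 0 0 0 1.1;9.4 0 0 0 1.1;9.4 0 0 0 1.1;9.4 0 0 0 1.1"}}

```text
t: 21.08
tool_pos: [0.6078, -0.1282, 0.2939]
ee_rot: [2.486, 1.897, -0.005]
force: [-0.6, -0.8, -0.2]
opening: 1.0
```

Call:
{"fn": "step_arm", "kwargs": {"motion": "9.4 0 0 0 1.1;9.4 0 0 0 1.1;9.4 0 0 0 1.1;9.4 0 0 0 1.1;9.4 0 0 0 1.1;9.4 0 0 0 1.1;9.4 0 0 0 1.1;9.4 0 0 0 1.1;9.4 0 0 0 1.1;9.4 0 0 0 1.1"}}

```text
t: 21.92
tool_pos: [0.6094, -0.1287, 0.3044]
ee_rot: [0.959, 2.968, 0.016]
force: [0.1, -0.1, -0.3]
opening: 1.001
```

```bash
python3 - <<'E'
from h import *
s=st()
im=robot.camera("side")
for n in("grip","wrench"):
    for d in robot.place_of("side",n)[:1]: print(n,np.round(d["xyz"],4),round(d["score"],2))
u,v=np.round(proj("side",(.608,-.126,.22))).astype(int);a=im[v-40:v+40,u-40:u+40,::-1]
cv2.imwrite("pics/r.png",cv2.resize(a,(480,480),interpolation=cv2.INTER_CUBIC));print(u-40,v-40)
# grip ends predicted for yaw 30, top z
g=np.radians(30)
for k in(-.055,.055):print((proj("side",(.607+k*np.cos(g),-.1275+k*np.sin(g),.234))-(u-40,v-40))*6)
E
```

```text
t 21.92 tcp [ 0.6094 -0.1287  0.3044] yaw 144.2 tilt [0.0242 0.003 ] q6 -1.342 F [ 0.1 -0.1 -0.3] T [ 0.039 -0.131  0.019] open 94.1
grip [ 0.6091 -0.1282  0.2353] 0.66
wrench [ 0.6033 -0.1263  0.1447] 0.87
301 100
[356.29165524 177.1821289 ]
[123.52695727 246.72638125]
```

View pics/r.png

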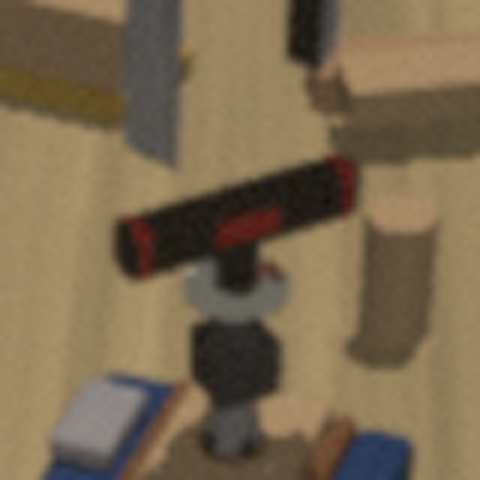

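Call:
{"fn": "step_arm", "kwargs": {"motion": "9.4 0 0 -0.2 1.1;9.4 0 0 -0.2 1.1;9.4 0 0 -0.2 1.1;9.4 0 0 -0.2 1.1;9.4 0 0 -0.2 1.1;9.4 0 0 -0.2 1.1;9.4 0 0 0 1.1;9.4 0 0 0 1.1;9.4 0 0 0 0.9;9.4 0 0 0 0"}}

```text
t: 22.9
tool_pos: [0.6097, -0.1284, 0.295]
ee_rot: [-0.62, 3.063, 0.032]
force: [0.1, -0.4, 0.4]
opening: 1.0
```

```bash
python3 -c "
from h import *
st()"
```

```text
t 22.9 tcp [ 0.6097 -0.1284  0.295 ] yaw -157.1 tilt [0.0117 0.0234] q6 -2.374 F [ 0.1 -0.4  0.4] T [ 0.038 -0.193  0.002] open 94.0
```

Call:
{"fn": "step_arm", "kwargs": {"motion": "9.4 -0.1 0 -0.5 0.6;9.4 -0.1 0 -1.2 0.5;9.4 0 0 -1.5 0;9.4 0 0 -1.2 0;9.4 0 0 -0.6 0;9.4 0 0 -0.2 0;9.4 0 0 0 0;9.4 0 0 0 0"}}

```text
t: 23.57
tool_pos: [0.6084, -0.1285, 0.2433]
ee_rot: [-0.763, 3.029, 0.03]
force: [-0.2, 1.3, 0.5]
opening: 1.001
```

```bash
python3 -c "
from h import *
st()"
```

```text
t 23.57 tcp [ 0.6084 -0.1285  0.2433] yaw -151.7 tilt [0.0125 0.0231] q6 -2.471 F [-0.2  1.3  0.5] T [ 0.061 -0.112 -0.015] open 94.1
```

Call:
{"fn": "step_arm", "kwargs": {"motion": "9.4 -0.15 0.05 -0.55 0.2;4 0 0 0 0;1 0 0 0 0;0.5 0 0 0 0;0.5 0 0 0 0;0.5 0 0 0 0;0.5 0 0 0 0;0.5 0 0 0 0;0.5 0 0 0 0;0.5 0 0 0 0", "squeeze": 20}}

```text
t: 24.4
tool_pos: [0.6082, -0.1285, 0.2405]
ee_rot: [-0.794, 3.017, 0.026]
force: [0.3, 0.2, -0.1]
opening: 0.396
```

Call:
{"fn": "step_arm", "kwargs": {"motion": "0.5 0 0 0 0;0.5 0 0 0 0;0.5 0 0 0 0;0.5 0 0 0 0;0.5 0 0 0 0;0.5 0 0 0 0;0.5 0 0 0 0", "squeeze": 40}}

```text
t: 24.98
tool_pos: [0.608, -0.1281, 0.2406]
ee_rot: [-0.795, 3.017, 0.027]
force: [0.2, -0.7, -0.1]
opening: 0.193
```

```bash
python3 -c "
from h import *
st()"
```

```text
t 24.98 tcp [ 0.608  -0.1281  0.2406] yaw -150.5 tilt [0.0162 0.0223] q6 -2.493 F [ 0.2 -0.7 -0.1] T [ 0.102 -0.069  0.004] open 18.1
```

Call:
{"fn": "step_arm", "kwargs": {"motion": "0.5 0 0 0 0;0.5 0 0 0 -0.5;0.5 0 0 -0.01 -1;0.5 0 0 -0.01 -1;0.5 0 0 -0.01 -1;0.5 0 0 -0.01 -1;0.5 0 0 -0.01 -1;0.5 0 0 -0.01 -1;0.5 0 0 -0.01 -1;0.5 0 0 -0.01 -1", "squeeze": 60}}

```text
t: 25.82
tool_pos: [0.6073, -0.1279, 0.24]
ee_rot: [0.644, 3.049, 0.011]
force: [-1.6, 1.2, 0.6]
opening: 0.188
```

Call:
{"fn": "step_arm", "kwargs": {"motion": "0.5 0 0 -0.01 -1;0.5 0 0 -0.01 -1;0.5 0 0 -0.01 -1;0.5 0 0 -0.01 -1;0.5 0 0 -0.01 -1;0.5 0 0 -0.01 -1;0.5 0 0 -0.01 -1;0.5 0 0 -0.01 -1;0.5 0 0 -0.01 -1;0.5 0 0 -0.01 -1"}}

```text
t: 26.65
tool_pos: [0.6064, -0.1271, 0.2393]
ee_rot: [2.142, 2.269, -0.011]
force: [-0.1, 0.8, 0.2]
opening: 0.185
```

```bash
python3 -c "
from h import *
st()"
```

```text
t 26.65 tcp [ 0.6064 -0.1271  0.2393] yaw 93.3 tilt [ 0.0111 -0.0202] q6 -0.437 F [-0.1  0.8  0.2] T [0.123 0.033 0.158] open 17.4
```

Continue to yaw ≈55 (thread ≈4.7).

Call:
{"fn": "step_arm", "kwargs": {"motion": "0.5 0 0 -0.01 -1;0.5 0 0 -0.01 -1;0.5 0 0 -0.01 -1;0.5 0 0 -0.01 -1;0.5 0 0 -0.01 -1;0.5 0 0 -0.01 -0.7;0.5 0 0 0 -0.3;0.5 0 0 0 0"}}

```text
t: 27.32
tool_pos: [0.6063, -0.1262, 0.2389]
ee_rot: [2.765, 1.454, -0.021]
force: [-0.9, 0.2, 0.4]
opening: 0.183
```

```bash
python3 -c "
from h import *
st()"
```

```text
t 27.32 tcp [ 0.6063 -0.1262  0.2389] yaw 55.5 tilt [-0.0041 -0.0217] q6 0.229 F [-0.9  0.2  0.4] T [0.117 0.019 0.128] open 17.2
```

Call:
{"fn": "step_arm", "kwargs": {"motion": "0.5 0 0 0 0.6;0.5 0 0 0 1;0.5 0 0 0.005 1;0.5 0 0 0.01 1;0.5 0 0 0.01 1;0.5 0 0 0.01 1;0.5 0 0 0.01 1;0.5 0 0 0.01 1;0.5 0 0 0.01 1;0.5 0 0 0.01 1"}}

```text
t: 28.15
tool_pos: [0.6064, -0.127, 0.2394]
ee_rot: [1.645, 2.649, -0.007]
force: [0.1, -0.3, -0.7]
opening: 0.185
```

Call:
{"fn": "step_arm", "kwargs": {"motion": "0.5 0 0 0.01 1;0.5 0 0 0.01 1;0.5 0 0 0.01 1;0.5 0 0 0.01 1;0.5 0 0 0.01 1;0.5 0 0 0.01 1;0.5 0 0 0.01 1;0.5 0 0 0.01 1;0.5 0 0 0 0.9;0.5 0 0 0 0"}}

```text
t: 28.98
tool_pos: [0.6072, -0.1278, 0.24]
ee_rot: [0.188, 3.109, 0.013]
force: [-0.4, 0.4, 0.2]
opening: 0.187
```

```bash
python3 -c "
from h import *
st()"
```

```text
t 28.98 tcp [ 0.6072 -0.1278  0.24  ] yaw 173.1 tilt [0.0271 0.0065] q6 -1.85 F [-0.4  0.4  0.2] T [ 0.146 -0.148 -0.034] open 17.6
```

Call:
{"fn": "step_arm", "kwargs": {"motion": "0.5 0 0 0 -0.6;0.5 0 0 -0.01 -1;0.5 0 0 -0.01 -1;0.5 0 0 -0.01 -1;0.5 0 0 -0.01 -1;0.5 0 0 -0.01 -1;0.5 0 0 -0.01 -1;0.5 0 0 -0.01 -1;0.5 0 0 -0.01 -1;0.5 0 0 -0.01 -1"}}

```text
t: 29.82
tool_pos: [0.6064, -0.1277, 0.2395]
ee_rot: [1.752, 2.578, -0.011]
force: [0.6, 1.3, 0.2]
opening: 0.187
```

Call:
{"fn": "step_arm", "kwargs": {"motion": "0.5 0 0 -0.01 -1;0.5 0 0 -0.01 -1;0.5 0 0 -0.01 -1;0.5 0 0 -0.01 -1;0.5 0 0 -0.01 -1;0.5 0 0 -0.01 -1;0.5 0 0 -0.01 -1;0.5 0 0 -0.01 -1;0.5 0 0 -0.01 -1;0.5 0 0 -0.01 -1"}}

```text
t: 30.65
tool_pos: [0.6063, -0.126, 0.2389]
ee_rot: [2.862, 1.256, -0.026]
force: [-0.1, 0.9, -0.4]
opening: 0.188
```

```bash
python3 -c "
from h import *
st()"
```

```text
t 30.65 tcp [ 0.6063 -0.126   0.2389] yaw 47.4 tilt [-0.0089 -0.0215] q6 0.371 F [-0.1  0.9 -0.4] T [ 0.138 -0.1    0.125] open 17.6
```

Call:
{"fn": "step_arm", "kwargs": {"motion": "0.5 0 0 -0.01 -0.8;0.5 0 0 -0.01 -0.8;0.5 0 0 -0.01 -0.5;0.5 0 0 -0.01 -0.5;0.5 0 0 0 0"}}

```text
t: 31.07
tool_pos: [0.6066, -0.1256, 0.2387]
ee_rot: [3.018, 0.819, -0.028]
force: [-0.1, 0.8, 0.3]
opening: 0.185
```

```bash
python3 -c "
from h import *
st()"
```

```text
t 31.07 tcp [ 0.6066 -0.1256  0.2387] yaw 30.4 tilt [-0.0139 -0.0181] q6 0.668 F [-0.1  0.8  0.3] T [ 0.169 -0.01   0.124] open 17.4
```

Call:
{"fn": "step_arm", "kwargs": {"motion": "0.5 0 0 -0.01 -0.5;0.5 0 0 -0.01 -0.4;0.5 0 0 0 -0.3;0.5 0 0 0 0"}}

```text
t: 31.4
tool_pos: [0.6066, -0.1255, 0.2386]
ee_rot: [3.066, 0.621, -0.029]
force: [0.0, 0.3, -0.1]
opening: 0.186
```

```bash
python3 -c "
from h import *
st()"
```

```text
t 31.4 tcp [ 0.6066 -0.1255  0.2386] yaw 22.9 tilt [-0.0159 -0.0164] q6 0.798 F [ 0.   0.3 -0.1] T [0.119 0.021 0.126] open 17.5
```

Call:
{"fn": "step_arm", "kwargs": {"motion": "0.5 0 0 -0.01 -0.5;0.5 0 0 -0.01 -0.4;0.5 0 0 0 -0.3;0.5 0 0 0 0"}}

```text
t: 31.73
tool_pos: [0.6068, -0.1254, 0.2385]
ee_rot: [3.1, 0.426, -0.03]
force: [0.2, 0.2, -0.0]
opening: 0.188
```

```bash
python3 -c "
from h import *
st()"
```

```text
t 31.73 tcp [ 0.6068 -0.1254  0.2385] yaw 15.7 tilt [-0.0173 -0.0146] q6 0.924 F [ 0.2  0.2 -0. ] T [0.153 0.03  0.171] open 17.6
```

Call:
{"fn": "step_arm", "kwargs": {"motion": "0.5 0 0 -0.01 -0.5;0.5 0 0 -0.01 -0.4;0.5 0 0 0 -0.3;0.5 0 0 0 0"}}

```text
t: 32.07
tool_pos: [0.6071, -0.1254, 0.2385]
ee_rot: [3.121, 0.234, -0.029]
force: [-0.5, 1.4, 0.4]
opening: 0.187
```

```bash
python3 -c "
from h import *
st()"
```

```text
t 32.07 tcp [ 0.6071 -0.1254  0.2385] yaw 8.6 tilt [-0.0178 -0.0129] q6 1.047 F [-0.5  1.4  0.4] T [ 0.092 -0.055  0.26 ] open 17.6
```

Call:
{"fn": "step_arm", "kwargs": {"motion": "0.5 0 0 0 -0.4;0.5 0 0 0 -0.2;0.5 0 0 0 0"}}

```text
t: 32.32
tool_pos: [0.6073, -0.1254, 0.2385]
ee_rot: [3.127, 0.141, -0.029]
force: [0.8, 1.2, -0.3]
opening: 0.19
```

```bash
python3 -c "
from h import *
st()"
```

```text
t 32.32 tcp [ 0.6073 -0.1254  0.2385] yaw 5.2 tilt [-0.018  -0.0121] q6 1.106 F [ 0.8  1.2 -0.3] T [ 0.143 -0.053  0.292] open 17.8
```

Call:
{"fn": "step_arm", "kwargs": {"motion": "0.5 0 0 0 -0.3;0.5 0 0 0 -0.2;0.5 0 0 0 0;0.5 0 0 0 0"}}

```text
t: 32.65
tool_pos: [0.6074, -0.1255, 0.2385]
ee_rot: [3.13, 0.065, -0.029]
force: [0.1, 0.5, -0.6]
opening: 0.19
```

```bash
python3 -c "
from h import *
for _ in range(4): st(); robot.camera('side')"
```

```text
t 32.65 tcp [ 0.6074 -0.1255  0.2385] yaw 2.4 tilt [-0.0181 -0.0114] q6 1.154 F [ 0.1  0.5 -0.6] T [0.177 0.004 0.235] open 17.8
t 32.7 tcp [ 0.6074 -0.1254  0.2385] yaw 2.4 tilt [-0.0181 -0.0115] q6 1.154 F [ 0.1 -0.7 -0.1] T [ 0.142 -0.065  0.277] open 17.4
t 32.75 tcp [ 0.6074 -0.1254  0.2384] yaw 2.4 tilt [-0.0182 -0.0114] q6 1.155 F [ 0.2 -0.  -0.4] T [ 0.102 -0.044  0.264] open 17.4
t 32.8 tcp [ 0.6074 -0.1254  0.2385] yaw 2.3 tilt [-0.0181 -0.0114] q6 1.155 F [ 0.3 -0.   0.2] T [ 0.13  -0.105  0.326] open 17.6
```

```bash
python3 - <<'E'
from h import *
s=st()
im=np.mean([robot.camera("side").astype(float) for _ in range(4)],0).astype(np.uint8)
u,v=np.round(proj("side",(.608,-.126,.205))).astype(int);a=im[v-30:v+30,u-30:u+30,::-1]
cv2.imwrite("pics/n.png",cv2.resize(a,(600,600),interpolation=cv2.INTER_CUBIC))
for y in(2.4,8,14):
  g=np.radians(y)
  print(y,[((proj("side",(.6074+k*np.cos(g),-.1254+k*np.sin(g),.234))-(u-30,v-30))*10).round() for k in(-.055,.055)])
E
```

```text
t 32.85 tcp [ 0.6074 -0.1254  0.2385] yaw 2.3 tilt [-0.0182 -0.0114] q6 1.155 F [ 0.7  0.5 -0.1] T [ 0.099 -0.107  0.308] open 17.6
2.4 [array([523., 206.]), array([ 80., 208.])]
8 [array([521., 194.]), array([ 80., 220.])]
14 [array([516., 181.]), array([ 84., 233.])]
```

View pics/n.png

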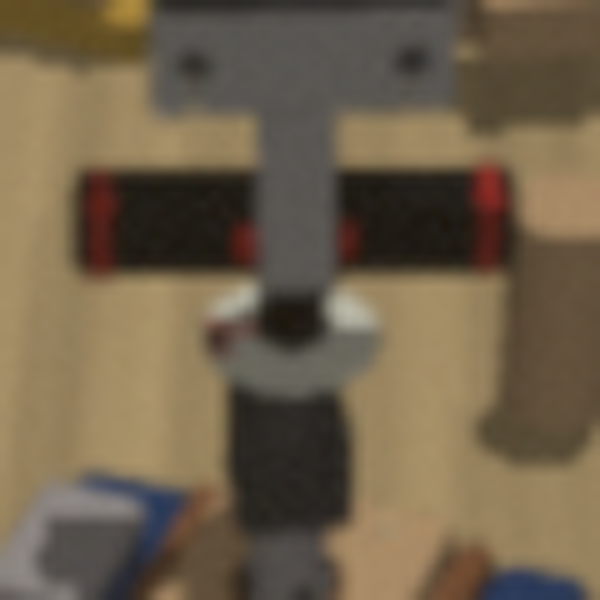

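Call:
{"fn": "step_arm", "kwargs": {"motion": "0.5 0 0 0 -0.4;0.5 0 0 0 -0.3;0.5 0 0 0 0;0.5 0 0 0 0"}}

```text
t: 33.38
tool_pos: [0.6076, -0.1255, 0.2384]
ee_rot: [3.13, -0.054, -0.028]
force: [0.5, 0.2, -0.4]
opening: 0.188
```

```bash
python3 -c "
from h import *
for _ in range(4): st(); robot.camera('side')"
```

```text
t 33.38 tcp [ 0.6076 -0.1255  0.2384] yaw -2.0 tilt [-0.0183 -0.0103] q6 1.229 F [ 0.5  0.2 -0.4] T [ 0.102 -0.071  0.351] open 17.6
t 33.43 tcp [ 0.6076 -0.1255  0.2384] yaw -2.0 tilt [-0.0184 -0.0103] q6 1.229 F [0.9 0.2 0.3] T [ 0.151 -0.149  0.343] open 17.3
t 33.48 tcp [ 0.6076 -0.1255  0.2384] yaw -2.0 tilt [-0.0184 -0.0102] q6 1.23 F [ 1.1  0.1 -0.4] T [ 0.112 -0.148  0.373] open 17.1
t 33.53 tcp [ 0.6076 -0.1255  0.2384] yaw -2.0 tilt [-0.0185 -0.0102] q6 1.23 F [ 0.8 -0.7  1. ] T [ 0.149 -0.096  0.387] open 17.7
```

```bash
python3 -c "
from h import *
T=[]
for _ in range(16): T.append(round(robot.state()['ft_torque'][2],3)); robot.camera('side')
print(T);st()"
```

```text
[np.float64(0.367), np.float64(0.275), np.float64(0.367), np.float64(0.342), np.float64(0.329), np.float64(0.374), np.float64(0.398), np.float64(0.363), np.float64(0.321), np.float64(0.37), np.float64(0.319), np.float64(0.333), np.float64(0.323), np.float64(0.297), np.float64(0.308), np.float64(0.324)]
t 34.38 tcp [ 0.6076 -0.1255  0.2384] yaw -2.0 tilt [-0.0184 -0.0102] q6 1.23 F [ 0.2  0.2 -0. ] T [ 0.156 -0.146  0.347] open 17.8
```

Call:
{"fn": "step_arm", "kwargs": {"motion": "0.5 0 0 0 -0.3;0.5 0 0 0 -0.2;0.5 0 0 0 0;0.5 0 0 0 0"}}

```text
t: 34.72
tool_pos: [0.6077, -0.1256, 0.2384]
ee_rot: [3.128, -0.14, -0.028]
force: [1.0, 0.7, -0.4]
opening: 0.188
```

```bash
cat > tq.py <<'E'
from h import *
T=[]
for _ in range(8): T.append(robot.state()['ft_torque'][2]); robot.camera('side')
print("Tz mean",np.mean(T).round(3),"sd",np.std(T).round(3));st()
E
python3 tq.py
```

```text
Tz mean 0.361 sd 0.02
t 35.12 tcp [ 0.6077 -0.1256  0.2385] yaw -5.1 tilt [-0.0185 -0.0094] q6 1.284 F [ 1.  -0.5 -0.8] T [ 0.159 -0.152  0.341] open 17.6
```

```bash
cat > hy.py <<'E'
from h import *
s=robot.state();p=s["tool_pos"];im=np.mean([robot.camera("side").astype(float) for _ in range(3)],0)
u0,v0=np.round(proj("side",(p[0],p[1],.234))).astype(int);a=im[v0-14:v0+14,u0-32:u0+32]
m=((a[...,0]>1.8*a[...,1])&(a[...,0]>60)).astype(np.uint8);n,l,S,C=cv2.connectedComponentsWithStats(m)
o=sorted([(C[i][0]+u0-32,C[i][1]+v0-14,S[i,4]) for i in range(1,n) if S[i,4]>6]);print(np.round(o,1))
A,B=[unproj("side",o[i][:2],.234) for i in(0,-1)];d=A-B
print("handle yaw",np.degrees(np.arctan2(d[1],d[0])).round(1),"len",np.linalg.norm(d).round(4));st()
E
python3 hy.py
```

```text
[[320.1 135.5  24. ]
 [344.6 139.3   7. ]
 [358.9 137.2  28. ]]
handle yaw -2.6 len 0.0963
t 35.27 tcp [ 0.6077 -0.1255  0.2385] yaw -5.1 tilt [-0.0184 -0.0094] q6 1.284 F [ 0.3  0.1 -0.3] T [ 0.174 -0.161  0.377] open 17.5
```

Call:
{"fn": "step_arm", "kwargs": {"motion": "0.5 0 0 0 -0.5;0.5 0 0 0 -0.3;0.5 0 0 0 0;0.5 0 0 0 0"}}

```text
t: 35.6
tool_pos: [0.608, -0.1256, 0.2384]
ee_rot: [3.12, -0.275, -0.028]
force: [1.2, -0.7, -1.1]
opening: 0.187
```

```bash
python3 tq.py; python3 hy.py
```

```text
Tz mean 0.434 sd 0.022
t 36.0 tcp [ 0.608  -0.1256  0.2384] yaw -10.1 tilt [-0.0184 -0.0081] q6 1.37 F [ 0.4 -0.2  0. ] T [ 0.134 -0.249  0.4  ] open 17.7
[[320.2 134.2  28. ]
 [344.4 139.2   9. ]
 [358.6 138.   28. ]]
handle yaw -8.3 len 0.0965
t 36.15 tcp [ 0.6079 -0.1256  0.2384] yaw -10.1 tilt [-0.0185 -0.008 ] q6 1.37 F [ 1.1 -0.2 -1.5] T [ 0.11  -0.198  0.405] open 17.4
```

```bash
cat > sk.py <<'E'
from h import *
im=np.mean([robot.camera("side").astype(float) for _ in range(6)],0).mean(2)
s=(proj("side",(.592,-.112,.16))-proj("side",(.622,-.112,.16)))[0]/30
for z in(.150,.154,.158,.162,.166):
    u,v=proj("side",(.607,-.126,z));x=np.arange(u-14,u+14,.05)
    p=cv2.remap(im.astype(np.float32),x[None].astype(np.float32),np.full((1,len(x)),v,np.float32),cv2.INTER_LINEAR)[0]
    c=len(x)//2;lo=np.median(p[c-40:c+40])
    def edge(q): 
        hi=q[160:220].max();i=np.argmax(q>(lo+hi)/2);return i*.05
    L,R=edge(p[:c][::-1]),edge(p[c:]);print(z,"lo",lo.round(),"L,R",L,R,"width mm",round((L+R)/s,1))
st()
E
python3 sk.py
```

```text
0.15 lo 38.0 L,R 7.15 4.15 width mm 29.0
0.154 lo 38.0 L,R 7.300000000000001 4.15 width mm 29.3
0.158 lo 39.0 L,R 7.3500000000000005 4.1000000000000005 width mm 29.3
0.162 lo 39.0 L,R 7.4 4.05 width mm 29.3
0.166 lo 40.0 L,R 7.4 4.1000000000000005 width mm 29.5
t 36.45 tcp [ 0.608  -0.1256  0.2384] yaw -10.1 tilt [-0.0184 -0.0081] q6 1.37 F [ 2.5 -0.7 -0.2] T [ 0.154 -0.223  0.402] open 17.8
```

Call:
{"fn": "step_arm", "kwargs": {"motion": "0.5 0 0 0 -0.3;0.5 0 0 0 -0.2;0.5 0 0 0 0;0.5 0 0 0 0"}}

```text
t: 36.78
tool_pos: [0.6081, -0.1257, 0.2384]
ee_rot: [3.111, -0.361, -0.027]
force: [1.5, -1.0, 0.4]
opening: 0.185
```

```bash
python3 tq.py; python3 sk.py
```

```text
Tz mean 0.459 sd 0.027
t 37.18 tcp [ 0.6081 -0.1257  0.2384] yaw -13.3 tilt [-0.0184 -0.0072] q6 1.425 F [ 1.  -0.4 -0.8] T [ 0.101 -0.243  0.488] open 17.7
0.15 lo 38.0 L,R 7.300000000000001 4.1000000000000005 width mm 29.2
0.154 lo 38.0 L,R 7.4 4.15 width mm 29.6
0.158 lo 39.0 L,R 7.45 4.25 width mm 30.0
0.162 lo 39.0 L,R 7.45 4.45 width mm 30.5
0.166 lo 40.0 L,R 7.45 4.45 width mm 30.5
t 37.48 tcp [ 0.6081 -0.1257  0.2384] yaw -13.3 tilt [-0.0184 -0.0072] q6 1.425 F [ 1.6 -0.2 -0.1] T [ 0.126 -0.26   0.456] open 17.4
```

```bash
python3 -c "
from h import *
T=[]
for _ in range(32): T.append(robot.state()['ft_torque'][2]); robot.camera('side')
print(np.mean(np.reshape(T,(4,8)),1).round(3));st()"
```

```text
[0.444 0.442 0.449 0.447]
t 39.08 tcp [ 0.6081 -0.1257  0.2384] yaw -13.3 tilt [-0.0184 -0.0072] q6 1.425 F [1.2 0.2 0.5] T [ 0.084 -0.286  0.41 ] open 17.5
```

Call:
{"fn": "step_arm", "kwargs": {"motion": "0.5 0 0 0 0.5;0.5 0 0 0 0.4;0.5 0 0 0 0;0.5 0 0 0 0"}}

```text
t: 39.42
tool_pos: [0.6079, -0.1257, 0.2384]
ee_rot: [3.124, -0.212, -0.027]
force: [1.3, -0.2, -0.6]
opening: 0.188
```

```bash
python3 tq.py;python3 hy.py
```

```text
Tz mean 0.254 sd 0.023
t 39.82 tcp [ 0.6079 -0.1257  0.2384] yaw -7.7 tilt [-0.0181 -0.0088] q6 1.329 F [ 0.8 -0.2 -0.8] T [ 0.147 -0.178  0.266] open 18.0
[[320.2 134.8  26. ]
 [344.4 139.2   9. ]
 [358.8 137.8  24. ]]
handle yaw -6.1 len 0.0963
t 39.97 tcp [ 0.6079 -0.1257  0.2385] yaw -7.7 tilt [-0.018  -0.0088] q6 1.328 F [ 1.7 -0.6 -0.6] T [ 0.091 -0.196  0.232] open 17.6
```

Call:
{"fn": "step_arm", "kwargs": {"motion": "0.5 0 0 0 0.6;0.5 0 0 0 1;0.5 0 0 0.005 1;0.5 0 0 0.01 1;0.5 0 0 0.01 1;0.5 0 0 0.01 1;0.5 0 0 0.01 1;0.5 0 0 0.01 1;0.5 0 0 0.01 1;0.5 0 0 0.01 1"}}

```text
t: 40.8
tool_pos: [0.6065, -0.1261, 0.2388]
ee_rot: [2.806, 1.373, -0.023]
force: [1.1, -0.2, -0.2]
opening: 0.189
```

Call:
{"fn": "step_arm", "kwargs": {"motion": "0.5 0 0 0.01 1;0.5 0 0 0.01 1;0.5 0 0 0.01 1;0.5 0 0 0.01 1;0.5 0 0 0.01 1;0.5 0 0 0.01 1;0.5 0 0 0.01 1;0.5 0 0 0.01 0.8;0.5 0 0 0 0;0.5 0 0 0 0"}}

```text
t: 41.63
tool_pos: [0.6063, -0.1272, 0.2393]
ee_rot: [1.987, 2.403, -0.009]
force: [0.9, -0.2, -0.9]
opening: 0.185
```

```bash
python3 -c "
from h import *
st()"
```

```text
t 41.63 tcp [ 0.6063 -0.1272  0.2393] yaw 100.8 tilt [ 0.0145 -0.0196] q6 -0.57 F [ 0.9 -0.2 -0.9] T [-0.01  -0.411 -0.079] open 17.4
```

Call:
{"fn": "step_arm", "kwargs": {"motion": "0.5 0 0 0 0.7;0.5 0 0 0 0;0.5 0 0 0 -0.6;0.5 0 0 -0.01 -1;0.5 0 0 -0.01 -1;0.5 0 0 -0.01 -1;0.5 0 0 -0.01 -1;0.5 0 0 -0.01 -1;0.5 0 0 -0.01 -1;0.5 0 0 -0.01 -1"}}

```text
t: 42.47
tool_pos: [0.606, -0.1265, 0.239]
ee_rot: [2.764, 1.455, -0.022]
force: [0.3, 0.4, -0.4]
opening: 0.186
```

Call:
{"fn": "step_arm", "kwargs": {"motion": "0.5 0 0 -0.01 -1;0.5 0 0 -0.01 -1;0.5 0 0 -0.01 -1;0.5 0 0 -0.01 -1;0.5 0 0 -0.01 -1;0.5 0 0 -0.01 -1;0.5 0 0 -0.01 -1;0.5 0 0 -0.01 -0.7;0.5 0 0 0 0;0.5 0 0 0 0"}}

```text
t: 43.3
tool_pos: [0.6069, -0.1254, 0.2385]
ee_rot: [3.128, 0.138, -0.029]
force: [2.2, -1.4, -0.6]
opening: 0.187
```

```bash
python3 -c "
from h import *
st()"
```

```text
t 43.3 tcp [ 0.6069 -0.1254  0.2385] yaw 5.1 tilt [-0.0178 -0.0114] q6 1.107 F [ 2.2 -1.4 -0.6] T [ 0.103 -0.333  0.233] open 17.6
```

Call:
{"fn": "step_arm", "kwargs": {"motion": "0.5 0 0 0 -0.4;0.5 0 0 0 -0.3;0.5 0 0 0 0;0.5 0 0 0 0"}}

```text
t: 43.63
tool_pos: [0.6071, -0.1254, 0.2385]
ee_rot: [3.131, 0.024, -0.029]
force: [1.1, -0.1, -0.7]
opening: 0.187
```

```bash
python3 tq.py; python3 hy.py; python3 sk.py
```

```text
Tz mean 0.303 sd 0.035
t 44.03 tcp [ 0.6071 -0.1254  0.2385] yaw 0.8 tilt [-0.0182 -0.0107] q6 1.181 F [ 1.2 -0.2 -0.8] T [ 0.032 -0.336  0.288] open 17.9
[[320.8 136.5  26. ]
 [334.6 138.7   7. ]
 [345.5 138.5   8. ]
 [359.6 135.9  27. ]]
handle yaw 3.5 len 0.096
t 44.18 tcp [ 0.6071 -0.1254  0.2385] yaw 0.8 tilt [-0.0183 -0.0107] q6 1.181 F [ 1.7 -0.4 -0.4] T [ 0.049 -0.388  0.3  ] open 17.9
0.15 lo 38.0 L,R 7.2 5.1000000000000005 width mm 31.5
0.154 lo 39.0 L,R 7.45 5.1000000000000005 width mm 32.2
0.158 lo 37.0 L,R 7.5 5.050000000000001 width mm 32.2
0.162 lo 39.0 L,R 7.5 5.050000000000001 width mm 32.2
0.166 lo 41.0 L,R 7.6000000000000005 4.95 width mm 32.2
t 44.48 tcp [ 0.6071 -0.1254  0.2385] yaw 0.8 tilt [-0.0183 -0.0107] q6 1.181 F [ 2.1  0.3 -0.6] T [ 0.05  -0.315  0.317] open 17.5
```

Call:
{"fn": "step_arm", "kwargs": {"motion": "0.5 0 0 0 -0.5;0.5 0 0 0 -0.5;0.5 0 0 0 -0.5;0.5 0 0 0 -0.4;0.5 0 0 0 -0.2;0.5 0 0 0 0;0.5 0 0 0 0"}}

```text
t: 45.07
tool_pos: [0.6077, -0.1256, 0.2384]
ee_rot: [3.115, -0.334, -0.027]
force: [1.5, -0.4, -0.8]
opening: 0.189
```

```bash
python3 tq.py; python3 sk.py
```

```text
Tz mean 0.439 sd 0.027
t 45.47 tcp [ 0.6077 -0.1256  0.2385] yaw -12.3 tilt [-0.0182 -0.0072] q6 1.407 F [ 1.9 -0.1 -0.3] T [ 0.073 -0.458  0.434] open 17.3
0.15 lo 38.0 L,R 7.2 4.1000000000000005 width mm 29.0
0.154 lo 38.0 L,R 7.300000000000001 4.1000000000000005 width mm 29.2
0.158 lo 38.0 L,R 7.3500000000000005 4.25 width mm 29.7
0.162 lo 39.0 L,R 7.4 4.4 width mm 30.2
0.166 lo 41.0 L,R 7.4 4.5 width mm 30.5
t 45.77 tcp [ 0.6078 -0.1256  0.2385] yaw -12.3 tilt [-0.0182 -0.0072] q6 1.408 F [ 1.3 -0.2 -0.8] T [ 0.056 -0.393  0.459] open 17.4
```

Call:
{"fn": "step_arm", "kwargs": {"motion": "0.5 0 0 0 -0.4;0.5 0 0 0 -0.3;0.5 0 0 0 0;0.5 0 0 0 0"}}

```text
t: 46.1
tool_pos: [0.608, -0.1257, 0.2384]
ee_rot: [3.1, -0.452, -0.026]
force: [2.3, 0.3, -1.5]
opening: 0.189
```

```bash
python3 tq.py
```

```text
Tz mean 0.487 sd 0.025
t 46.5 tcp [ 0.608  -0.1257  0.2385] yaw -16.6 tilt [-0.018  -0.0061] q6 1.483 F [ 2.4 -0.9 -1.1] T [ 0.037 -0.416  0.542] open 17.3
```

Call:
{"fn": "step_arm", "kwargs": {"motion": "0.5 0 0 0 0.4;0.5 0 0 0 0.5;0.5 0 0 0 0.5;0.5 0 0 0 0.3;0.5 0 0 0 0;0.5 0 0 0 0"}}

```text
t: 47.0
tool_pos: [0.6076, -0.1258, 0.2384]
ee_rot: [3.127, -0.169, -0.027]
force: [1.3, -1.3, -2.0]
opening: 0.186
```

```bash
python3 tq.py; python3 sk.py
```

```text
Traceback (most recent call last):
  File "tq.py", line 3, in <module>
    for _ in range(8): T.append(robot.state()['ft_torque'][2]); robot.camera('side')
                                                                ~~~~~~~~~~~~^^^^^^^^
ValueError: 200 camera calls are used up
Traceback (most recent call last):
  File "sk.py", line 2, in <module>
    im=np.mean([robot.camera("side").astype(float) for _ in range(6)],0).mean(2)
                ~~~~~~~~~~~~^^^^^^^^
ValueError: 200 camera calls are used up
```

Call:
{"fn": "step_arm", "kwargs": {"motion": "0.5 0 0 0 0;0.5 0 0 0 0"}}

```text
t: 47.17
tool_pos: [0.6076, -0.1258, 0.2385]
ee_rot: [3.127, -0.172, -0.026]
force: [1.2, -0.7, -1.8]
opening: 0.186
```

```bash
python3 -c "
from h import *
st()"
```

```text
t 47.17 tcp [ 0.6076 -0.1258  0.2385] yaw -6.3 tilt [-0.0174 -0.0086] q6 1.303 F [ 1.2 -0.7 -1.8] T [ 0.051 -0.428  0.171] open 17.5
```

Call:
{"fn": "step_arm", "kwargs": {"motion": "0.5 0 0 0 0.4;0.5 0 0 0 0.1;0.5 0 0 0 0;0.5 0 0 0 0"}}

```text
t: 47.5
tool_pos: [0.6075, -0.1258, 0.2385]
ee_rot: [3.13, -0.092, -0.027]
force: [1.5, 0.1, -1.6]
opening: 0.185
```

```bash
python3 -c "
from h import *
st()"
```

```text
t 47.5 tcp [ 0.6075 -0.1258  0.2385] yaw -3.4 tilt [-0.0173 -0.0092] q6 1.252 F [ 1.5  0.1 -1.6] T [ 0.056 -0.388  0.107] open 17.3
```

Call:
{"fn": "step_arm", "kwargs": {"motion": "0.5 -0.05 0 -0.15 0;0.5 0 0 -0.1 0;0.5 0 0 -0.1 0;0.5 0 0 0 0", "squeeze": 20}}

```text
t: 47.83
tool_pos: [0.6078, -0.1263, 0.2384]
ee_rot: [3.129, -0.095, -0.022]
force: [1.1, 0.1, -0.3]
opening: 0.185
```

```bash
python3 -c "
from h import *
st()"
```

```text
t 47.83 tcp [ 0.6078 -0.1263  0.2384] yaw -3.5 tilt [-0.0146 -0.0108] q6 1.254 F [ 1.1  0.1 -0.3] T [ 0.097 -0.001  0.093] open 17.4
```

Call:
{"fn": "step_arm", "kwargs": {"motion": "3 0 0 0 0;5 0 0 0 0;9.4 0 0 0 0;9.4 0 0 0 0;9.4 0 0 0 0;9.4 0 0 0 0;9.4 0 0 0 0;9.4 0 0 0 0"}}

```text
t: 48.5
tool_pos: [0.6054, -0.1257, 0.2349]
ee_rot: [3.131, -0.098, -0.034]
force: [0.6, 0.2, -0.0]
opening: 0.717
```

Call:
{"fn": "step_arm", "kwargs": {"motion": "9.4 0 0 0.5 0;9.4 0 0 1 0;9.4 0 0 1.5 0;9.4 0 0 2 0;9.4 0 0 2 0;9.4 0 0 1.5 0;9.4 0 0 1 0;9.4 0 0 0 0;9.4 0 0 0 0;9.4 0 0 0 0"}}

```text
t: 49.33
tool_pos: [0.6049, -0.1255, 0.3397]
ee_rot: [3.13, -0.098, -0.03]
force: [0.3, -0.5, 0.1]
opening: 1.0
```

```bash
python3 -c "
from h import *
st()
for n in('wrench','grip'):
    try: print(n,[(np.round(d['xyz'],4),round(d['score'],2)) for d in robot.place_of('side',n)[:1]])
    except Exception as e: print(e)"
```

```text
t 49.33 tcp [ 0.6049 -0.1255  0.3397] yaw -3.6 tilt [-0.0192 -0.0098] q6 1.253 F [ 0.3 -0.5  0.1] T [0.103 0.034 0.023] open 94.0
wrench []
grip [(array([ 0.6073, -0.128 ,  0.2327]), 0.8)]
```

```bash
python3 -c "
from h import *
robot.hand_in()"
```

```text
the job is handed in; nothing more can be done
```

The job is done and handed in at about 49 s of the 72 s allowed. The T-handle was left standing on the tap with the gripper open and lifted about 10 cm clear. The camera calls ran out just before the end, so I have no picture of the handle after letting go.

**What was done**
- **Fitting:** I took the handle from the tool block and seated it. The tool height on the tap was 0.2379 m, against 0.238 m expected for fully on.
- **Clearing:** I ran these strokes, with tap angles worked out from the gripper's turn to about ±4°:
  - half a turn forward (about 184°) and about a quarter back (97°)
  - forward to about 270° and about a quarter back (99°)
  - forward until the torque rose
  - an extra quarter back (about 90°) and forward again
- **Regrip:** I let go and took hold again once, partway through the second forward stroke, over already cleared thread.
- **Nip:** The torque at the wrist settled at about 0.49 N m (single readings up to 0.54). I then eased it to about 0.1 N m before opening the fingers.

**Checks**
- **In favour:** Clearing torque read 0.12–0.17 N m, and no reading came near 0.8 N m. Before release, a light push down moved nothing, so the handle was fully on.
- **In doubt:** The bottom did not feel as hard as described. Past about 5.5 rad, torque rose by only about 0.0125 N m per degree, where the handle's spring alone gives about 0.044. Backing off a quarter turn and coming forward again gave nearly the same torque at the same angles. I took that as the stop, with give somewhere between socket and tap, but it is not certain proof that the tap is on the bottom.

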